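Free the sagging bolt of a shaker guard and hold its gate ajar

TASK

The shaker's guard gate is bolted and its barrel bolt has worked loose: it sags, with its button end caught behind the bent-up edge of the keeper. Turn the red knob up out of its notch, lift the sagging bolt over the keeper's bent edge while you draw it back until it is clear (do not force it against the keeper), and then, by that knob, pull the gate about a hand's width (some 10 cm) ajar against its spring hinges. Finish still gripping the knob and holding the gate there so that I can reach in, and leave everything else on the bench and the shaker where it stands.

Things in the scene. Friction and masses are not known exactly. Their poses are not given: they have to be found in the camera images.
- guard: Fixed open-topped guard of aluminium profile and clear panels round a bench shaker, 374 mm wide (y), 360 deep, posts 245 high. Origin on the bench under the middle of the closed gate's front face; x points through the gate into the guard (away from the robot), y left along the gate, z up. Gate: y -155 to 155, z 22 to 208, x 0 to 20 mm. Level bolt axis: along y at x -16, z 200 mm, on the top rail.
- guard_hinge (a point): Point on the gate's vertical hinge axis (left end of the gate, guard x 0, y +160 mm), 200 mm above the bench; axes parallel to the guard's.
- keeper: Keeper: brown-grey steel strap on the front of the guard's right-hand post that the bolt's end goes into; open to the left, guard y -163 to -189, x 0 to -33, z 169 to 236 mm. Fixed; axes and origin are the guard's own.
- keeper_lip (a point): Middle of the top of the keeper's bent-up lip, its lower edge on the gate side (guard x -16, y -165, z 184 mm); the lip is 4 mm thick along y. The level bolt axis runs 16 mm above it.
- bolt_tip (a point): Centre of the bolt's tip face, on the bolt axis: end of a brass button 24 mm in diameter and 9 mm long on a 10 mm rod. Home, the button is inside the keeper, 4 mm beyond the lip; sagged, its underside hangs 7 mm below the top of the lip, so it cannot be drawn until the tip is lifted 7 mm or more. It must come back 18 mm to leave the keeper.
- knob_center (a point): Centre of the red ball knob, 22 mm in diameter, on an 8 mm steel stem out of the bolt, 45 mm from the bolt axis. Bolt home: guard y -105 mm. Lying it points to the robot (guard -x), turned up it points up. The ball revolves freely on a cross pin parallel to the bolt: pinched along guard y it can be carried round the bolt axis in an arc without turning the fingers.
- knob (a joint): Turn of the knob about the bolt axis, rad: 0 lying level towards the robot in the notch, 1.57 straight up, stop at 1.65. Stays where it is left. Below about 0.85 rad the stem is in the notch and the barrel's front wall keeps the bolt from being drawn (about 2 mm of play); above that it passes freely.
- barrel (a joint): Tilt of the loose barrel and bolt about its one tight screw (guard y +10 mm, on the bolt axis), rad: 0 sagged by its weight (tip down), 0.06 level, 0.148 stop. Button passes the lip from about 0.045 up. The knob is 115 mm right of the screw (81 mm with the bolt drawn): lifting it 8 mm tilts the barrel 0.07 rad and raises the tip 13 mm. About 3 N at the knob lifts it; it falls back when let go.
- bolt (a joint): How far the bolt is drawn back, to the left along guard y, m: 0 home, 0.018 tip just out of the keeper, 0.034 stop. Friction about 1 N.
- gate (a joint): Opening of the gate about its hinge, rad: 0 shut; grows as its right-hand edge (315 mm from the hinge) swings to the robot, clockwise from above; 0.32 = 10 cm gap. Spring hinges pull it shut: about 1.5 N at the knob to start, 3.5 N at 0.35 rad. It cannot open while the bolt's end is in the keeper.
- knob_ball: The same red ball (the part to be held), origin at its centre.
- flask: Conical glass flask, 82 mm wide, 130 mm high, on the shaker behind the gate; leave it.
- tube_rack: Blue tube rack 100 x 55 x 62 mm on the shaker; leave it.
- tip_box: Pink pipette-tip box 85 x 122 x 69 mm on the bench; leave it.
- well_plate: White well plate 86 x 128 x 18 mm on the bench; leave it.
- timer: White bench timer 75 x 95 x 23 mm; leave it.
- marker: Black marker pen with blue cap, 135 mm long, lying on the bench between the robot and the guard; leave it.
- reagent_bottle: White bottle with black cap, 66 mm wide, 130 mm high; leave it.

How it is judged:
On the way, in this order (a step that is already met when the one before it is completed fails the run):
1. The knob is turned up out of its notch (past 0.95 rad) with the bolt still home (value of joint knob above 0.95 rad and value of joint bolt below 0.01 m), for 0.1 s.
2. The bolt is drawn clear of the keeper (18 mm or more) (value of joint bolt above 0.018 m), for 0.1 s.
At the end, for the whole second after the job is handed in: The gate is still, 0.20 to 0.50 rad open (a gap of 6 to 15 cm), the bolt is drawn clear of the keeper (18 mm or more), and the fingers still hold the red knob (over 2 N), which alone keeps the sprung gate from shutting; nothing else has been shifted by 3 cm or more (value of joint gate between 0.2 and 0.5 rad and velocity of joint gate between -0.05 and 0.05 rad/s and value of joint bolt above 0.018 m and contact force between the fingers and knob_ball above 2 N and distance of each of flask, tube_rack, tip_box, well_plate, timer, marker, reagent_bottle from where it was at the start of the episode below 0.03 m); the arm keeps its last pose, push and grip.
It fails at once if The bolt is forced against the keeper, or the keeper is struck (more than 35 N on the keeper) (contact force between keeper and anything else above 35 N).
It fails at once if A thing on the bench or shaker is shifted by more than 3 cm or tipped (distance of any of flask, tube_rack, tip_box, well_plate, timer, marker, reagent_bottle from where it was at the start of the episode above 0.03 m or angle between any of flask, reagent_bottle's own z axis and vertical above 0.5 rad).
It also fails if it takes over 42 s, if anything falls off the work surface, if the arm or the gripper's body presses on something with over 40 N, if the wrist force passes 120 N, or if a joint passes its speed limit or range.

ROBOT

A 6-joint arm with a two-finger parallel gripper is mounted at the origin on the work surface. World frame = base frame: x ahead of the robot, y to its left, z up, the work surface at z = 0. Lengths are in m, angles in rad, forces in N, time in s.
With the tool pointing down it reaches from about 0.375 to 0.925 m from the base axis. Payload 5.7 kg.
Tool frame: the origin (TCP) lies at the very end of the fingers, on their centre line; the grasp point (between the pads) lies 19 mm behind it (robot.grip_depth is the distance from the TCP to the grasp point, in m); z points along the fingers, y is the line along which they close (so a half turn about z gives the same grasp; the last joint's range is limited). The gripper opens to 88 mm and grips with 3 to 60 N. Pads are 20 mm wide; open, the fingers measure 115 mm over their backs; the gripper's body (75 mm by 178 mm) begins 61 mm behind the grasp point.
Start: joints at [-1.357, 0.359, 1.51, -0, 1.272, -0.115], TCP at [0.194, -0.568, 0.223] pointing down, gripper open.
Joint ranges: [-2.97, 2.97], [-1.01, 2.36], [0.21, 2.38], [-0.96, 4.11], [0.2, 2.71], [-2.98, 2.98]. Speed limits (rad/s): [2.39, 2.39, 3.14, 3.14, 3.14, 3.14].

INTERFACE

Orientations are given as a unit quaternion [x, y, z, w].
In Python, from station import robot gives the robot as it stands. Calls block until the motion is done:
- robot.goto(position, orientation): joint-space move of the TCP to a pose.
- robot.servo_line(position, vel=0.15, rot=None, contact_N=None): straight line of the TCP; rot=None keeps the orientation; vel is the mean speed in m/s. With contact_N (N) it stops when the force on the tool has changed by that much, and returns True; else False.
- robot.move_j(angles): joint-space move.
- robot.grip(opening, strength=None): finger opening in m; strength is the grip in N (None keeps the last); returns when the fingers have stopped.
- robot.sleep(seconds).
- robot.ik(position, orientation): joint angles nearest the present ones, or None.
- robot.read_state(): the state.
- robot.capture(name): name is "scene" or "top"; returns (picture, depth): 480x640x3 uint8, red, green, blue; 480x640 float32, m along the optical axis (not along the pixel's ray), 0 where there is no reading.
- robot.camera_info(name): a dict with "camera_matrix" (3x3 intrinsics, pixels), "dist_coeffs" ([k1, k2, p1, p2, k3] as OpenCV has them; the pictures are not rectified), "extrinsics" (4x4, takes a point from world to camera coordinates). Camera axes: x right, y down, z forward; pixel columns grow to the right and rows downward; lengths in m; the calibration is good to about 2 mm. A picture is of the moment at which its call begins. camera_info takes no time and is no camera call.
A pose or a line that the arm cannot do raises robot.PlanningError and nothing moves.
- robot.job_done(): hands the job in; it is judged then, once.
Trained networks look in the newest picture that a camera, given by its name, has taken for a name from the list of things; names that differ only in an ending like _2 or _b are one class to them, and where a whole thing is asked for, a point or a joint stands for the part that bears it (a point fixed in the world has none). Each returns a list of dicts, best first, with "confidence" (0 to 1); they miss things now and then, are a little off and sometimes report something else, mostly with a low value. They report only what shows in the picture. A call takes as long as a camera call.
- robot.spot_in(camera, name): "centre" ([column, row] in pixels, amid what is visible of it).
- robot.masks_of(camera, name): "pixels" (480x640 bool, what is visible of it) and "centre" ([column, row] in pixels, amid what is visible of it).
The state is a dict: "clock": time; "q": joint angles; "qd": joint speeds; "tau": joint torques, N m; "eef_pos": TCP position; "ee_rot": TCP orientation; "contact_force": force on the tool from outside, world axes, zero at the start; "moment": the same for the moment, N m; "gripper_width": finger opening in m; "grasp_force": force on a finger pad.
Only numpy, scipy, OpenCV 4.12 (cv2) and the standard library are available. Lean on these libraries where they do the work, as an engineer would, in place of code of your own. Each camera call takes 0.05 s, during which the arm holds its last target. There are 200 camera calls.

## Working session

There is one attempt and no reset: what is moved stays moved. The work goes in short steps, each a Python script; the robot and the scene stay as the last script left them, time stands still between calls to the robot, and variables do not carry over. Pictures are saved under pics/ and viewed, at most 10 in all, crops included, and the job is handed in when it is done.

```bash
ls; mkdir -p pics
cat > h.py <<'E'
import numpy as np, cv2
from station import robot
def px(cam,u,v,z):  # point from pixel and depth
    i=robot.camera_info(cam);K=np.array(i["camera_matrix"]);d=np.array(i["dist_coeffs"]);E=np.array(i["extrinsics"])
    n=cv2.undistortPoints(np.array([[[u,v]]],float),K,d)[0,0]
    return np.linalg.inv(E)@np.array([n[0]*z,n[1]*z,z,1]) 
def ray(cam,u,v):
    E=np.array(robot.camera_info(cam)["extrinsics"]);o=-E[:3,:3].T@E[:3,3]
    p=px(cam,u,v,1.)[:3];d=p-o;return o,d/np.linalg.norm(d)
def tri(rs):
    A=sum(np.eye(3)-np.outer(d,d) for o,d in rs);b=sum((np.eye(3)-np.outer(d,d))@o for o,d in rs)
    return np.linalg.solve(A,b)
E
python3 - <<'E'
from h import *
print(robot.read_state())
for c in ("scene","top"):
    im,d=robot.capture(c);cv2.imwrite(f"pics/{c}0.png",im[...,::-1])
    E=np.array(robot.camera_info(c)["extrinsics"]);print(c,-E[:3,:3].T@E[:3,3],E[2,:3])
    for n in ("knob_ball","knob_center","guard","keeper","keeper_lip","bolt_tip","guard_hinge","marker","tip_box","reagent_bottle","timer","well_plate"):
        for r in robot.spot_in(c,n)[:2]:
            u,v=r["centre"];z=d[int(round(v)),int(round(u))]
            print(n,np.round([u,v],1),round(r["confidence"],2),px(c,u,v,z)[:3].round(3) if z>0 else None)
E
```

```text
pics
{'clock': 0.0, 'q': array([-1.35707321e+00,  3.59469996e-01,  1.51137720e+00,  1.95674479e-05,
        1.27246579e+00, -1.15085905e-01]), 'qd': array([ 0.00197272, -0.00011618, -0.00154442,  0.00025741, -0.00047536,
        0.00091181]), 'tau': array([-2.16358926e-04, -5.15364790e+01, -2.70721632e+01,  6.74818223e-02,
        3.51490045e-02, -1.53205542e-04]), 'eef_pos': array([ 0.19361935, -0.56721889,  0.22185143]), 'ee_rot': array([ 9.86516098e-01,  1.63661995e-01, -3.30672799e-05, -8.59581115e-04]), 'contact_force': array([ 0.32003796, -0.22001271,  0.37169703]), 'moment': array([-0.0245579 , -0.05210517, -0.01059091]), 'grasp_force': 0.0, 'gripper_width': 0.08777456643243536}
scene [1.11819469 0.62270987 1.29233241] [-0.39147096 -0.44432549 -0.80580727]
knob_center [309.8 201.2] 0.64 [ 0.577 -0.085  0.211]
guard [246.7 298.4] 0.87 [ 0.811 -0.021  0.114]
keeper [285.  181.3] 0.5 [ 0.591 -0.157  0.227]
keeper_lip [282.8 182.4] 0.63 [ 0.593 -0.163  0.219]
bolt_tip [302.6 206.3] 0.76 [ 0.593 -0.091  0.2  ]
guard_hinge [244.8 303.5] 0.62 [ 0.819 -0.018  0.105]
guard_hinge [309.7
[... 655 characters left out ...]
 ]
keeper [407.2 210.3] 0.73 [ 0.598 -0.169  0.237]
keeper [363.3 211.2] 0.18 [ 0.604 -0.086  0.194]
keeper_lip [404.2 208.7] 0.69 [ 0.617 -0.176  0.174]
bolt_tip [363.3 212.4] 0.79 [ 0.633 -0.101  0.067]
guard_hinge [325.8 117.7] 0.69 [ 0.852 -0.006  0.107]
guard_hinge [363.8 227.2] 0.58 [ 0.566 -0.085  0.213]
marker [240.  313.9] 0.96 [0.39  0.185 0.015]
marker [499.3 304.8] 0.33 [ 0.425 -0.438  0.02 ]
tip_box [121.3 307.8] 0.66 [0.396 0.454 0.053]
tip_box [240.  315.1] 0.21 [0.387 0.185 0.015]
timer [497.6 247.5] 0.67 [ 0.564 -0.439  0.025]
timer [145.  235.2] 0.44 [0.559 0.399 0.095]
well_plate [499.3 305.3] 0.73 [ 0.423 -0.438  0.019]
well_plate [327.7 112.6] 0.39 [ 0.866 -0.01   0.105]
```

Run:
```python
import cv2
a=cv2.imread("pics/scene0.png")[130:330,190:400];b=cv2.imread("pics/top0.png")[150:270,220:440]
cv2.imwrite("pics/a.png",cv2.resize(a,None,fx=2.9,fy=2.9,interpolation=2))
cv2.imwrite("pics/b.png",cv2.resize(b,None,fx=3.6,fy=3.6,interpolation=2))
```

```text
(no output)
```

View pics/a.png

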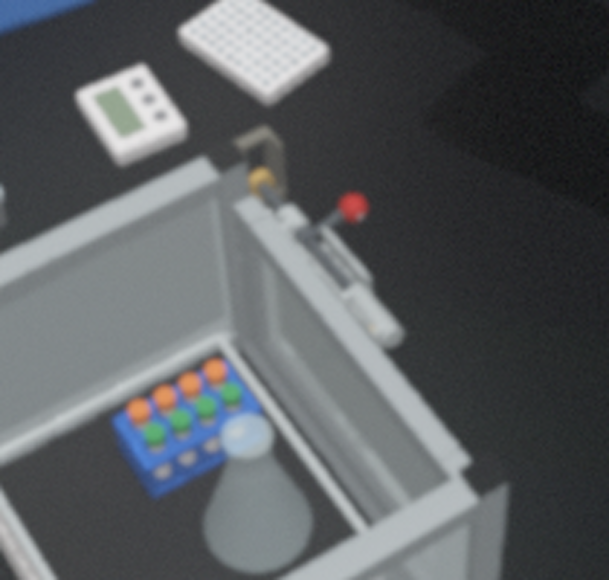

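View pics/b.png

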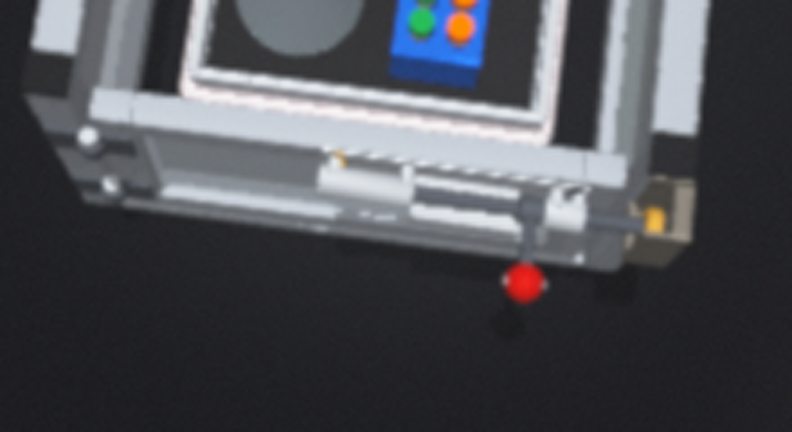

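View pics/top0.png

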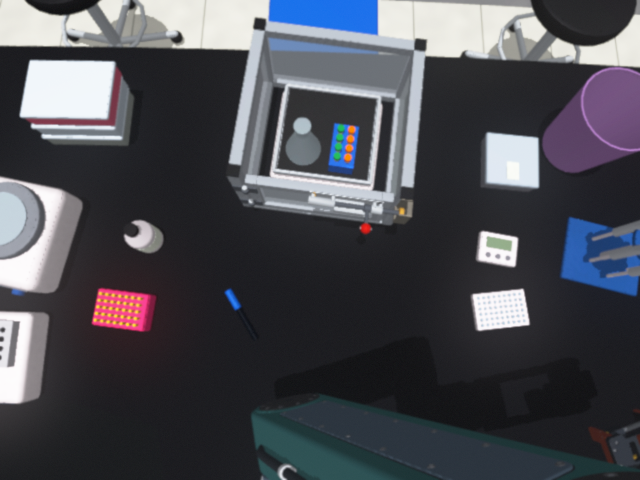

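The scene picture shows the red knob at about (311,201) and the keeper at about (285,181). In the top picture they are at (365,228) and (405,210). The gate runs left to right and is slightly yawed. Next I triangulate the knob and fit the guard pose.

```bash
cat >> h.py <<'E'
def red(cam):
    im,d=robot.capture(cam);hsv=cv2.cvtColor(im,cv2.COLOR_RGB2HSV)
    m=(((hsv[...,0]<6)|(hsv[...,0]>174))&(hsv[...,1]>190)&(hsv[...,2]>90)).astype(np.uint8)
    n,l,s,c=cv2.connectedComponentsWithStats(m)
    return im,d,[(c[i].round(2),s[i,4],s[i,2:4]) for i in range(1,n) if s[i,4]>20]
def cloud(cam,d):
    i=robot.camera_info(cam);K=np.array(i["camera_matrix"]);E=np.array(i["extrinsics"])
    v,u=np.mgrid[:480,:640];n=cv2.undistortPoints(np.stack([u,v],-1).reshape(-1,1,2).astype(float),K,np.array(i["dist_coeffs"]))[:,0]
    P=np.c_[n,np.ones(len(n))]*d.reshape(-1,1);return ((P-E[:3,3])@E[:3,:3]).reshape(480,640,3)
E
python3 - <<'E'
from h import *
rs=[]
for c in ("scene","top"):
    im,d,b=red(c);P=cloud(c,d)
    for q in b:print(c,q, P[int(q[0][1]),int(q[0][0])].round(4))
    x,y,z=P[...,0],P[...,1],P[...,2]
    box=(x>.5)&(x<1.1)&(y>-.26)&(y<.26)
    for lo,hi in ((.236,.255),(.2,.216)):
        Q=P[box&(z>lo)&(z<hi)]
        r=cv2.minAreaRect(Q[:,:2].astype(np.float32));print(c,lo,len(Q),np.median(Q[:,2]).round(4),r)
    np.save(f"{c}.npy",P)
E
```

```text
scene 0.236 4555 0.2384 ((0.8028976917266846, -0.008713528513908386), (0.3779636025428772, 0.39222896099090576), 83.72914123535156)
scene 0.2 1960 0.2068 ((0.784662663936615, -0.00885707139968872), (0.37713927030563354, 0.42932265996932983), 84.1886215209961)
top (array([365.29, 228.18]), np.int32(76), array([10, 10], dtype=int32)) [ 0.5646 -0.0875  0.2138]
top 0.236 5540 0.2389 ((0.8013800382614136, -0.00977499783039093), (0.37689200043678284, 0.395197331905365), 84.00484466552734)
top 0.2 2502 0.2083 ((0.7747784852981567, -0.008027836680412292), (0.37394779920578003, 0.4173032343387604), 83.77203369140625)
```

Run:
```python
from h import *
rs=[]
for c in ("scene","top"):
    im,d=robot.capture(c);f=im.astype(int)
    u0,v0=dict(scene=(311,201),top=(365,228))[c]
    w=np.clip(f[...,0]-np.maximum(f[...,1],f[...,2])-40,0,None).astype(float);m=np.zeros_like(w);m[v0-12:v0+13,u0-12:u0+13]=1;w*=m
    w=np.minimum(w,60)
    v,u=np.mgrid[:480,:640];cu,cv=(w*u).sum()/w.sum(),(w*v).sum()/w.sum();print(c,cu,cv,(w>0).sum())
    rs.append(ray(c,cu,cv))
k=tri(rs);print("knob",k,[np.linalg.norm(np.cross(k-o,dd)) for o,dd in rs])
for c in ("scene","top"):
    P=np.load(c+".npy").reshape(-1,3)
    a=np.radians(-6.05);R=np.array([[np.cos(a),-np.sin(a)],[np.sin(a),np.cos(a)]])
    G=(P[:,:2]-k[:2])@R; z=P[:,2]   # guard axes relative to the knob
    s=(z>.204)&(z<.212)&(G[:,0]>.052)&(G[:,0]<.09)&(G[:,1]>-.03)&(G[:,1]<.24)
    q=G[s];e=[]
    for lo in np.arange(-.03,.24,.03):
        t=q[(q[:,1]>=lo)&(q[:,1]<lo+.03),0]
        e.append((len(t),*np.percentile(t,[3,50,97]).round(4)) if len(t)>5 else None)
    print(c,e)
    s=(z>.236)&(z<.26)&(G[:,0]>.04)&(G[:,0]<.5)&(abs(G[:,1])<.4); q=G[s]
    print(c,"posts",np.percentile(q,[.3,99.7],axis=0).round(4).tolist())
```

```text
scene 311.32461040870334 200.38753307850632 78
top 365.25909752547307 228.01528384279476 105
knob [ 0.56750812 -0.08999379  0.20167412] [np.float64(0.0006253161414466341), np.float64(0.0006253161414467327)]
scene [(86, np.float64(0.0597), np.float64(0.0707), np.float64(0.0814)), (101, np.float64(0.0592), np.float64(0.0707), np.float64(0.081)), (110, np.float64(0.0591), np.float64(0.0698), np.float64(0.0809)), (102, np.float64(0.0532), np.float64(0.0686), np.float64(0.0805)), (129, np.float64(0.0532), np.float64(0.0696), np.float64(0.0824)), (106, np.float64(0.0546), np.float64(0.0727), np.float64(0.0827)), (101, np.float64(0.0635), np.float64(0.0729), np.float64(0.0824)), (102, np.float64(0.0643), np.float64(0.0734), np.float64(0.0822)), (108, np.float64(0.0633), np.float64(0.073), np.float64(0.0827)), None]
scene posts [[0.0598, -0.081], [0.4212, 0.2931]]
top [(159, np.float64(0.0567), np.float64(0.0675), np.float64(0.079)), (154, np.float64(0.0572), np.float64(0.0674), np.float64(0.0787)), (145, np.float64(0.0574), np.float64(0.0677), np.float64(0.0788)), (147, np.float64(0.0561), np.float64(0.0678), np.float64(0.079)), (141, np.float64(0.0537), np.float64(0.0686), np.float64(0.0793)), (136, np.float64(0.0599), np.float64(0.0688), np.float64(0.0787)), (138, np.float64(0.0601), np.float64(0.0687), np.float64(0.0788)), (136, np.float64(0.0601), np.float64(0.0693), np.float64(0.0792)), (141, np.float64(0.0601), np.float64(0.0689), np.float64(0.0789)), None]
top posts [[0.0493, -0.0822], [0.4199, 0.292]]
```

```bash
cat >> h.py <<'E'
YAW=np.radians(-6.3); K0=np.array([0.5675,-0.0900,0.199])
def rz(a): return np.array([[np.cos(a),-np.sin(a),0],[np.sin(a),np.cos(a),0],[0,0,1]])
def kn(phi,bar,bolt,gate):   # knob centre in guard frame
    t=bar-.06;L=.115-bolt;h=.045*np.sin(phi)
    p=np.array([-.016-.045*np.cos(phi),.01-L*np.cos(t)+h*np.sin(t),.2+L*np.sin(t)+h*np.cos(t)])
    H=np.array([0,.16,0]);return H+rz(-gate)@(p-H)
def tcp(phi,bar,bolt,gate=0): # TCP target, referenced to the grasped start position
    return K0+rz(YAW)@(kn(phi,bar,bolt,gate)-kn(0,0,0,0))-[0,0,robot.grip_depth]
def quat(gate=0):
    a=(YAW-gate)/2;return [np.cos(a),np.sin(a),0,0]
def st():
    s=robot.read_state();print(round(s["clock"],2),s["eef_pos"].round(4),"F",s["contact_force"].round(1),"M",s["moment"].round(2),"w",round(s["gripper_width"],4),"g",round(s["grasp_force"],1),flush=True)
E
python3 - <<'E'
from h import *
robot.goto([.42,-.12,.33],quat());robot.grip(.042,25);st()
p=tcp(0,0,0)
robot.servo_line(p+[0,0,.06],.2)
st();print(robot.servo_line(p,.08,contact_N=8));st()
for c in ("scene","top"):
    im,d=robot.capture(c);cv2.imwrite(f"pics/{c}1.png",im[...,::-1])
a=cv2.imread("pics/scene1.png")[130:270,220:400];b=cv2.imread("pics/top1.png")[170:290,290:440]
cv2.imwrite("pics/c.png",np.hstack([cv2.resize(a,(400,400*140//180)),cv2.resize(b,(389,311))]))
E
```

```text
4.21 [ 0.42 -0.12  0.33] F [-0.4  0.2  0.6] M [ 0.07 -0.02 -0.04] w 0.042 g 0.0
5.23 [ 0.567  -0.0901  0.2407] F [ 0.3 -0.7  0.1] M [-0.03  0.01  0.03] w 0.0422 g 0.0
False
6.13 [ 0.5679 -0.0901  0.1807] F [-0.   0.3 -0.3] M [ 0.   -0.02 -0.05] w 0.0419 g 0.0
```

View pics/c.png

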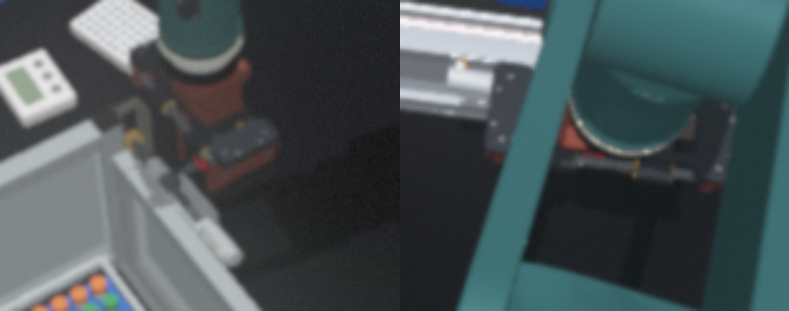

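The scene view shows the red knob between the fingers at about (311,203), and the gripper body clears the keeper. Now I grip and turn in small steps, reading forces.

Run:
```python
from h import *
robot.grip(.015,30);st()
for f in np.arange(.15,1.51,.15):
    robot.servo_line(tcp(f,0,0),.05);st()
```

```text
6.72 [ 0.5676 -0.09    0.1804] F [ 0.5  0.1 -0. ] M [ 0.02  0.01 -0.09] w 0.0207 g 30.0
7.0 [ 0.5688 -0.0906  0.1877] F [ 1.2 -0.2  1.1] M [ 0.12 -0.27 -0.06] w 0.0205 g 30.0
7.28 [ 0.5699 -0.0911  0.1941] F [2.3 0.2 0. ] M [ 0.12 -0.33 -0.09] w 0.0204 g 30.0
7.57 [ 0.5734 -0.0919  0.2003] F [ 5.4  0.9 -2.8] M [ 0.06 -0.95 -0.08] w 0.021 g 30.0
7.85 [ 0.5771 -0.0926  0.2058] F [ 7.8 -0.2 -6.1] M [ 0.03 -1.15 -0.06] w 0.0201 g 30.0
8.13 [ 0.5806 -0.093   0.2106] F [ 7.3  1.9 -6.5] M [ 0.08 -1.05 -0.09] w 0.0204 g 30.0
8.42 [ 0.5848 -0.0934  0.2148] F [ 5.5  1.6 -6.8] M [ 0.16 -0.85 -0.07] w 0.0202 g 30.0
8.7 [ 0.5901 -0.094   0.2187] F [ 4.2  4.8 -7.8] M [ 0.37 -0.67 -0.07] w 0.0205 g 30.0
8.98 [ 0.5958 -0.0946  0.2216] F [ 3.2  5.  -7.9] M [ 0.53 -0.51 -0.04] w 0.0204 g 30.0
9.27 [ 0.6021 -0.0953  0.2234] F [ 2.8  5.5 -7.9] M [ 0.61 -0.34 -0.08] w 0.021 g 30.0
9.55 [ 0.6083 -0.0961  0.2241] F [ 1.4  5.6 -8.1] M [ 0.6  -0.27 -0.  ] w 0.0205 g 30.0
```

Run:
```python
from h import *
st()
im,d=robot.capture("scene");im2,_=robot.capture("top")
a=im[150:240,250:350,::-1];b=im2[170:250,340:440,::-1]
cv2.imwrite("pics/d.png",np.hstack([cv2.resize(a,(400,360),interpolation=2),cv2.resize(b,(400,360),interpolation=2)]))
```

```text
9.55 [ 0.6083 -0.0961  0.2241] F [ 1.4  5.6 -8.1] M [ 0.6  -0.27 -0.  ] w 0.0205 g 30.0
```

View pics/d.png

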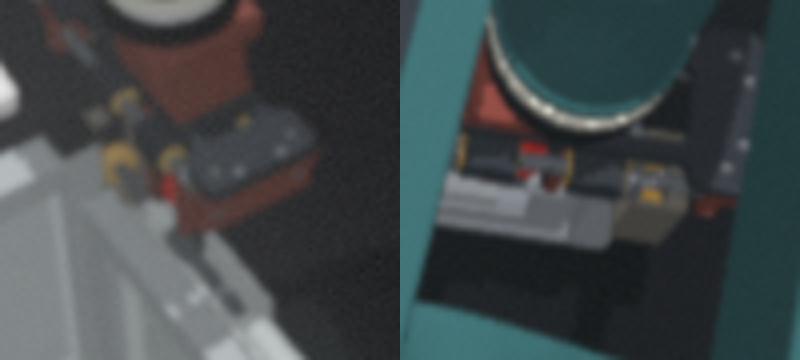

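The scene view shows the knob up at about (292,197), held in the fingers, and the brass button still in the keeper at about (280,191). The knob is turned and the bolt is home. Next I lift step by step, reading forces.

Run:
```python
from h import *
p=tcp(1.5,0,0)
robot.servo_line(p+rz(YAW)@[0,.003,0],.03);st()
for b in (.02,.04,.06,.075):
    q=tcp(1.5,b,0)+rz(YAW)@[0,.001,0];robot.servo_line(q,.03);st()
```

```text
9.9 [ 0.6091 -0.0944  0.2256] F [-0.   0.9 -1.6] M [0.42 0.05 0.  ] w 0.0207 g 30.0
10.15 [ 0.609  -0.0946  0.2276] F [ 0.5  4.3 -4. ] M [ 0.91 -0.12  0.02] w 0.0205 g 30.0
10.4 [ 0.6089 -0.0939  0.2298] F [ 1.6  5.6 -5.4] M [ 0.86 -0.12 -0.05] w 0.0208 g 30.0
10.65 [ 0.6089 -0.0931  0.2319] F [ 1.1  5.9 -7.6] M [ 0.7  -0.16 -0.02] w 0.02 g 30.0
10.9 [ 0.6089 -0.0926  0.2335] F [ 1.6  4.9 -8.3] M [ 0.6  -0.13  0.06] w 0.0201 g 30.0
```

Run:
```python
from h import *
for b in (.003,.006,.009,.012,.016,.020,.024,.028,.031):
    hit=robot.servo_line(tcp(1.5,.075,b)+rz(YAW)@[0,.001,0],.04,contact_N=12);st()
    if hit: print("HIT");break
```

```text
11.15 [ 0.6093 -0.0908  0.2338] F [ 0.   0.7 -7.1] M [-0.34  0.09  0.02] w 0.0202 g 30.0
11.4 [ 0.6098 -0.0875  0.2338] F [-0.6 -0.7 -6.1] M [-0.5   0.12  0.04] w 0.0201 g 30.0
11.65 [ 0.6103 -0.084   0.2337] F [-0.2  1.1 -6.9] M [-0.44  0.12 -0.05] w 0.0203 g 30.0
11.9 [ 0.6111 -0.0806  0.2344] F [ 0.5  1.5 -1.4] M [ 0.35  0.05 -0.05] w 0.0202 g 30.0
12.15 [ 0.6115 -0.0767  0.234 ] F [-0.1  1.  -1.5] M [ 0.42 -0.   -0.01] w 0.0203 g 30.0
12.4 [ 0.6118 -0.0728  0.2337] F [ 1.2  1.2 -1.5] M [ 0.41 -0.12  0.03] w 0.0203 g 30.0
12.65 [ 0.6121 -0.0689  0.2335] F [ 1.1  1.2 -0. ] M [ 0.4  -0.12 -0.06] w 0.0201 g 30.0
12.9 [ 0.6124 -0.0649  0.2333] F [ 1.2  2.3 -1.3] M [ 0.39 -0.19 -0.06] w 0.0207 g 30.0
13.15 [ 0.6126 -0.062   0.2333] F [ 0.9  0.7 -2. ] M [ 0.36 -0.18 -0.04] w 0.0203 g 30.0
```

Run:
```python
from h import *
im,d=robot.capture("scene");im2,_=robot.capture("top")
a=im[150:240,250:350,::-1];b=im2[170:250,340:440,::-1]
cv2.imwrite("pics/e.png",np.hstack([cv2.resize(a,(400,360),interpolation=2),cv2.resize(b,(400,360),interpolation=2)]))
```

```text
(no output)
```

View pics/e.png

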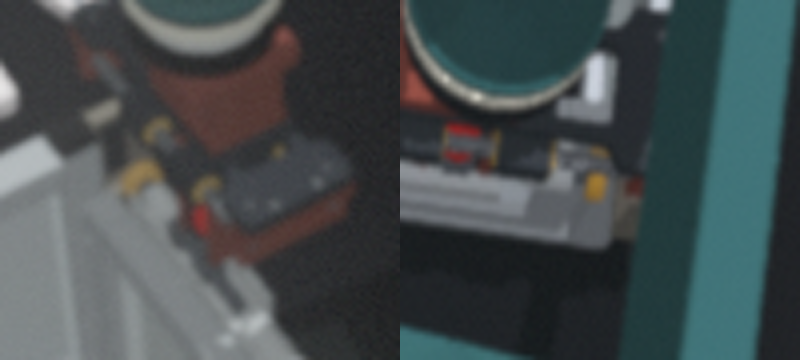

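The top view shows the button at about (389,217), left of the keeper and out of it, with the knob still held. Now I swing the gate.

Run:
```python
from h import *
o=np.array([0,.001,0])
for g in np.arange(.04,.341,.05):
    hit=robot.servo_line(tcp(1.5,.075,.031,g)+rz(YAW-g)@o,.06,rot=quat(g),contact_N=15);st()
    if hit: print("HIT");break
robot.sleep(.3)
im,d=robot.capture("scene");im2,_=robot.capture("top")
a=im[140:290,210:390,::-1];b=im2[160:280,230:440,::-1]
cv2.imwrite("pics/f.png",np.hstack([cv2.resize(a,(360,300),interpolation=2),cv2.resize(b,(440,300),interpolation=2)]))
```

```text
13.56 [ 0.6032 -0.0604  0.2332] F [ 0.7  0.5 -2.8] M [ 0.15 -0.18  0.13] w 0.0204 g 30.0
13.9 [ 0.5924 -0.0575  0.2334] F [ 0.6  0.  -2.7] M [ 0.05 -0.12  0.13] w 0.0205 g 30.0
14.24 [ 0.5816 -0.054   0.2335] F [ 1.2 -0.1 -3.8] M [-0.06 -0.16  0.21] w 0.0205 g 30.0
14.58 [ 0.5707 -0.0499  0.2335] F [ 0.1 -1.7 -3.1] M [-0.15 -0.2   0.23] w 0.0203 g 30.0
14.93 [ 0.5599 -0.0454  0.2334] F [ 1.7 -1.  -4.1] M [-0.09 -0.18  0.24] w 0.0207 g 30.0
15.27 [ 0.5494 -0.0402  0.2333] F [ 1.4 -1.3 -5.7] M [-0.12 -0.13  0.27] w 0.0203 g 30.0
15.61 [ 0.5392 -0.0345  0.2332] F [ 0.6 -1.7 -7.3] M [-0.15 -0.2   0.28] w 0.0198 g 30.0
```

View pics/f.png

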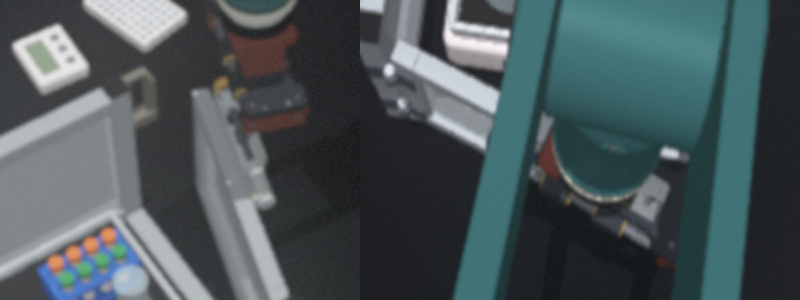

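The gate stands ajar by roughly a hand's width. Its edge is at about scene (310,186), well off the post, and the knob is still in the fingers. I check that it holds steady, then hand in.

Run:
```python
from h import *
st();robot.sleep(1.0);st()
s=robot.read_state()
if s["grasp_force"]>10 and s["gripper_width"]>.015: print(robot.job_done())
```

```text
16.01 [ 0.539  -0.0345  0.2332] F [ 1.8 -2.2 -8.1] M [-0.14 -0.18  0.27] w 0.0206 g 30.0
17.01 [ 0.5388 -0.0343  0.2333] F [ 0.6 -2.7 -8.9] M [-0.1  -0.23  0.2 ] w 0.0204 g 30.0
the job is handed in; nothing more can be done
None
```

I turned the knob up, lifted and drew the bolt about 3 cm clear of the keeper, and pulled the gate to about 0.34 rad (roughly 10 cm ajar). The gripper still holds the knob at 30 N, I moved nothing else that I know of, and I handed the job in at about 17 s; the hand-in call returned no verdict.

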